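# Shut the marked air valve under the sliding cover

### The arm

A 7-joint arm with a two-finger parallel gripper is mounted at the origin on the work surface. World frame = base frame: x ahead of the robot, y to its left, z up, the work surface at z = 0. Lengths are in mm, angles in rad, forces in N, time in s.
With the tool pointing down it reaches from about 425 to 950 mm from the base axis. Payload 16.7 kg.
Tool frame: the origin (TCP) lies midway between the tips of the shut fingers; the grasp point (between the pads) lies 19 mm behind it (env.hold_point_z is the distance from the TCP to the grasp point, in mm); z points along the fingers, y is the line along which they close (so a half turn about z gives the same grasp; the last joint's range is limited). The gripper opens to 94 mm and grips with 3 to 60 N. Pads are 16 mm wide; open, the fingers measure 119 mm over their backs; the gripper's body (75 mm by 177 mm) begins 78 mm behind the grasp point.
Start: joints at [1.018, 0.426, 0.074, 1.606, -0.034, 1.111, -0.067], TCP at [265.184, -620.687, 205.467] pointing down, gripper open.
Joint ranges: [-2.85, 2.85], [-0.5, 2.14], [-1.23, 1.37], [0.21, 2.46], [-1.02, 4.16], [0.16, 2.05], [-2.73, 2.73]. Speed limits (rad/s): [1.89, 1.89, 2.39, 2.39, 3.01, 3.01, 3.01].

### API

Orientations are given as a unit quaternion [x, y, z, w].
In Python, from rig import telemetry, optics, env gives the robot as it stands.
- The arm moves only by the tool move_arm, never from a script. Its argument "increments" is a list of rows, each an object with "offset": the shift along the world's x, y, z in units of 40 mm (1.0 is 40 mm), a list of three; "spin": the turn about the world's z in rad. In form: [{"offset": [dx, dy, dz], "spin": spin}, ...]. A call has 1 to 5 rows; each row is the pose to reach, as a shift and turn from the pose commanded when the call began; what a row does not reach only later rows make up. A row lasts 1/10 s, in which the tool goes at most 50 mm and 8.59 degrees, less where a joint would pass 70% of its speed; a pose out of reach is approached as far as the arm can. A call with a gripper value outside its range is refused whole. "jaw" is the closure, from 0 (fully open) to 1 (shut), set as the call begins (left out, the last holds). The fingers move at their own pace and stop on an object; "newtons" is the grip in N (left out, the last holds). Time passes only in rows, so rows that repeat a pose let the fingers close. It gives the time, the measured TCP pose, the force, the opening and the grip force at its end, in the units of the state.
- telemetry.read_state(): the state, without advancing time (a new reading comes with each control period).
- optics.camera(name): name is "side" or "top"; returns the picture (420x560x3 uint8, red, green, blue); there is no depth.
- optics.camera_model(name): a dict with "intrinsics" (3x3 intrinsics, pixels), "T" (4x4, takes a point from camera to world coordinates). Camera axes: x right, y down, z forward; pixel columns grow to the right and rows downward; lengths in mm; the calibration is good to about 2 mm. A picture is of the moment at which its call begins. camera_model takes no time and is no camera call.
- env.close_job(): hands the job in; it is judged then, once.
The state is a dict: "time_s": time; "joints": joint angles; "joint_vel": joint speeds; "joint_efforts": joint torques, N m; "position": TCP position; "tcp_rot": TCP orientation; "ft_force": force on the tool from outside, world axes, zero at the start; "moment": the same for the moment, N m; "width": finger opening in mm; "grasp_force": force on a finger pad.
Only numpy, scipy, OpenCV 4.12 (cv2) and the standard library are available. Lean on these libraries where they do the work, as an engineer would, in place of code of your own. Each camera call takes 0.05 s, during which the arm holds its last target. There are 200 camera calls.

### The job

Shut off the workshop air: push the plywood cover of the grey valve box along its channel to the other end, so that the valves are uncovered, then push the lever that ends in a round disc fully shut, square across its pipe, and leave it so. Push only, with the fingertips: the cover stays in its channel and is not lifted, the square-ended lever stays open, and the things lying on and around the box stay where they are.

Things in the scene. Friction and masses are not known exactly. Their poses are not given: they have to be found in the camera images.
- air_box: Grey steel compressed-air valve box fixed to the bench, turned by up to 0.3 rad. Origin: on the bench (z = 0) under the middle of the cover's channel; +x away from the robot, +y to its left. Outside: x -95 to 160 mm, y +-225 mm. The channel runs along y between rims 88 mm high; inside it is x +-85, y +-215 mm. Behind it (x 95 to 160 mm) is a shelf 70 mm high.
- opening (a point): Middle of the valve opening, the channel's -y half: x +-65 mm, y -215 to -5 mm in the box frame; this point is 75 mm above the bench, at the height of the ledges that carry the cover. The opening's floor is 6 mm above the bench. Both valves stand in it.
- parking (a point): Middle of the closed deck (73 mm high) that is the channel's +y half, where the cover goes when it is slid aside; on the deck's surface.
- cover: Loose plywood cover on the ledges, over the opening at the start: 166 (x) x 212 (y) x 8 mm, 0.2 to 0.45 kg, axes as the box. Origin: centre of its underside, 75 mm above the bench. In its middle a wooden cleat: 70 mm along x, 20 along y, rising 24 mm above the plate. Slides with a few newtons along the box's y, from about -105 mm to the channel's end at +109 mm (box frame).
- main_valve_pivot (a point): Pivot of the marked lever (the one that ends in a disc), at the lever's mid thickness, 58 mm above the bench; axes as the box. The two valves stand at x = 30 mm, y = -142 or -60 mm in the box frame; which stands where varies. Under the levers the pipes (along x) reach 37 mm and the valve bodies (22 mm either side of the pivot) 43 mm above the bench.
- main_lever_end (a point): Centre of the disc at the marked lever's end, 52 mm from the pivot, at mid thickness (58 mm above the bench). The disc is 26 mm across and 8 mm thick.
- main_lever (a joint): Angle of the marked lever, a level steel bar 14 mm wide, 8 mm thick, that ends in a disc. At 0 (open) it points along the box's -x, in line with its pipe; it grows anticlockwise seen from above; at 1.57 (shut, end stop) it points along the box's -y, across the pipe. Starts at 0.1 to 0.5. Stiff: 0.12 N m to turn (2 to 3 N at the disc); stays where it is left.
- side_valve_pivot (a point): Pivot of the other lever, whose end is square, at mid thickness, 58 mm above the bench.
- side_lever (a joint): Angle of the other lever: a square-ended steel bar 65 mm long from its pivot, 14 mm wide, 8 mm thick; height, directions and stiffness as the marked one. Starts at 0 to 0.15 (open) and stays open.
- nipple: Bystander, loose: spare brass pipe nipple standing on the air box's back shelf, 34 mm across, 40 mm tall. Origin: centre of its underside.
- bit_tin: Bystander, loose: flat black drill-bit tin lying on the air box's back shelf, 45 x 80 x 20 mm. Origin: centre of its underside.
- offcut: Bystander, loose: pale wood offcut lying on the bench past the box's +y end, 130 x 45 x 30 mm. Origin: centre of its underside.
- tape: Bystander, loose: yellow tape measure standing on the bench past the box's -y end, 62 x 34 x 57 mm. Origin: centre of its underside.
- ear_defenders: Bystander, loose: yellow and black ear defenders lying on the bench to the robot's left, cups 80 mm across and 50 mm tall. Origin: centre of its underside.
- power_saw: Bystander, loose: blue circular saw on the bench to the robot's right, 270 x 140 mm, 170 mm tall. Origin: centre of its underside.
- glue: Bystander, loose: white glue bottle standing on the bench to the left, 64 mm across, 170 mm tall. Origin: centre of its underside.

How it is judged (in metres and radians):
On the way, in this order (a step that is already met when the one before it is completed fails the run):
1. the cover is slid along to the other end, clear of the valves, with the marked lever still open (y of cover in the frame of air_box above 0.085 m and value of joint main_lever below 0.9 rad), for 0.1 s.
2. the marked lever is shut (value of joint main_lever above 1.45 rad), for 0.2 s.
At the end, for the whole second after the job is handed in: The cover lies flat in its channel, at rest, its origin more than 85 mm to the +y side of the box's origin (its stop is at 109 mm); the marked lever stands at more than 1.45 rad (stop at 1.57), the other at less than 0.3 rad (y of cover in the frame of air_box above 0.085 m and z of cover in the frame of air_box between 0.07 and 0.08 m and angle between cover's own z axis and vertical below 0.06 rad and linear speed of cover below 0.02 m/s and value of joint main_lever above 1.45 rad and value of joint side_lever below 0.3 rad); the robot touches nothing.
It fails at once if the cover is lifted more than 15 mm or tipped more than 0.15 rad (z of cover in the frame of air_box above 0.09 m or angle between cover's own z axis and vertical above 0.15 rad).
It fails at once if the square-ended lever is pushed past 0.35 rad (value of joint side_lever above 0.35 rad).
It fails at once if a bystander is moved more than 40 mm, or the nipple or the glue bottle is knocked over (distance of any of nipple, bit_tin, offcut, tape, ear_defenders, power_saw, glue from where it was at the start of the episode above 0.04 m or angle between any of nipple, glue's own z axis and vertical above 0.6 rad).
It also fails if it takes over 48 s, if anything falls off the work surface, if the arm or the gripper's body presses on something with over 40 N, if the wrist force passes 120 N, or if a joint passes its speed limit or range.

## Working session

There is one attempt and no reset: what is moved stays moved. The work goes in short steps, Python scripts to look and compute and a tool call to move; the robot and the scene stay as the last step left them, time stands still between calls to the robot, and variables do not carry over. Pictures are saved under pics/ and viewed, at most 10 in all, crops included, and the job is handed in when it is done.

Besides the shell and the picture viewer there is one more tool, called after "Request:" as name(argument=value, ...), one argument or row to a line, values as JSON. move_arm: Moves the arm, as the interface text tells. Its arguments: {"type":"object","properties":{"increments":{"type":"array","items":{"type":"object","properties":{"offset":{"type":"array","items":{"type":"number"}},"spin":{"type":"number"}}}},"jaw":{"type":"number"},"newtons":{"type":"number"}},"required":["increments"]}

```bash
mkdir -p pics; ls
python3 - <<'E'
from rig import telemetry, optics, env
import cv2
for n in("top","side"):
    im=optics.camera(n); cv2.imwrite(f"pics/{n}0.png",im[:,:,::-1])
    m=optics.camera_model(n); print(n,m["intrinsics"],m["T"])
print(telemetry.read_state())
E
```

```text
pics
top [[406.43225386   0.         279.50971907]
 [  0.         406.43225386 206.29249118]
 [  0.           0.           1.        ]] [[ 1.81972870e-02 -9.96179955e-01  8.54069981e-02  4.60074687e+02]
 [-9.99834093e-01 -1.81993867e-02  7.54079946e-04 -1.82127796e+01]
 [ 8.03155661e-04 -8.54065507e-02 -9.96345862e-01  1.34394463e+03]
 [ 0.00000000e+00  0.00000000e+00  0.00000000e+00  1.00000000e+00]]
side [[521.81580558   0.         272.17954253]
 [  0.         521.81580558 213.49571746]
 [  0.           0.           1.        ]] [[ 9.83449007e-01 -7.87160379e-02  1.63192636e-01  3.22668478e+02]
 [-1.80464720e-01 -5.05801128e-01  8.43562507e-01 -1.24965803e+03]
 [ 1.61411208e-02 -8.59051223e-01 -5.11635085e-01  8.51697779e+02]
 [ 0.00000000e+00  0.00000000e+00  0.00000000e+00  1.00000000e+00]]
{'time_s': 0.1, 'joints': array([ 1.01751585,  0.42666125,  0.07383134,  1.60656832, -0.03412826,
        1.11077617, -0.06706307]), 'joint_vel': array([ 0.00010802, -0.00033838, -0.00065707, -0.00042635, -0.00034849,
        0.00120048, -0.00016634]), 'joint_efforts': array([ 8.98157596e-03, -9.37461519e+01,  3.67726989e+00, -4.55048239e+01,
       -4.85854538e-02,  1.66620343e-02,  1.54816003e-04]), 'position': array([ 265.04105782, -620.34740519,  204.83928166]), 'tcp_rot': array([ 9.79687960e-01,  2.00527225e-01, -1.38536473e-04, -5.60623939e-04]), 'ft_force': array([ 0.33315454, -0.26142165, -0.27539244]), 'moment': array([0.02577232, 0.07283573, 0.05242804]), 'grasp_force': 0.0, 'width': 93.91878085642321}
```

View pics/top0.png

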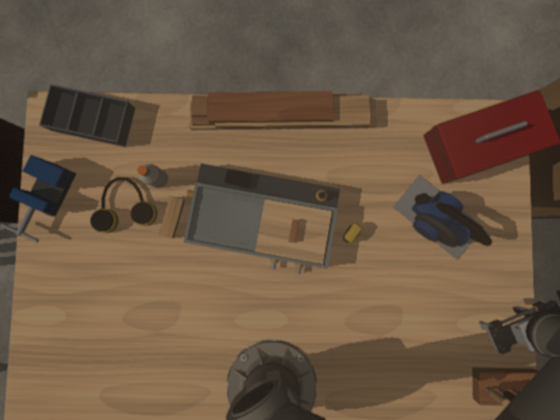

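View pics/side0.png

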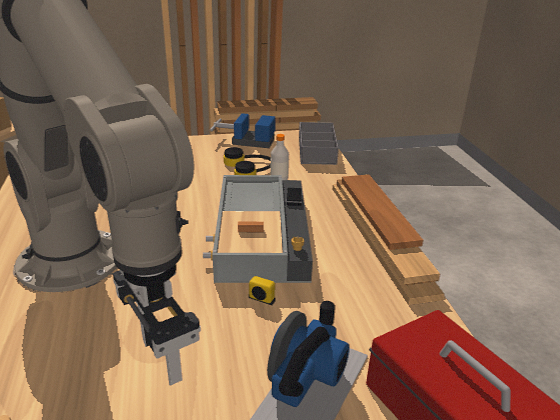

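```bash
cat > h.py <<'E'
import numpy as np, cv2
from rig import telemetry, optics, env
def ray(n,px,z):
    m=optics.camera_model(n); K=np.array(m["intrinsics"]);T=np.array(m["T"])
    d=T[:3,:3]@np.linalg.solve(K,[px[0],px[1],1]); o=T[:3,3]
    return o+d*(z-o[2])/d[2]
def proj(n,p):
    m=optics.camera_model(n); K=np.array(m["intrinsics"]);T=np.array(m["T"])
    q=K@(T[:3,:3].T@(np.array(p)-T[:3,3])); return q[:2]/q[2]
def box2w(O,th,p):
    c,s=np.cos(th),np.sin(th); return np.array([O[0]+c*p[0]-s*p[1],O[1]+s*p[0]+c*p[1],p[2]])
E
python3 - <<'E'
from h import *
for n,seed,cl in(("top",(275,230),(294,231)),("side",(232,240),(250,227))):
    im=cv2.imread(f"pics/{n}0.png"); hsv=cv2.cvtColor(im,cv2.COLOR_BGR2HSV)
    print(n,hsv[seed[1],seed[0]],hsv[cl[1],cl[0]])
    m=((hsv[:,:,1]>70)&(hsv[:,:,0]<30)&(hsv[:,:,2]>70)).astype(np.uint8)
    c,l,st,ce=cv2.connectedComponentsWithStats(m,connectivity=4)
    k=l[seed[1],seed[0]]; print(st[k])
    cs,_=cv2.findContours((l==k).astype(np.uint8),cv2.RETR_EXTERNAL,cv2.CHAIN_APPROX_NONE)
    P=np.array([ray(n,p[0],83)[:2] for p in cs[0]],np.float32)
    r=cv2.minAreaRect(P); print(r,cv2.boxPoints(r))
    mm=((hsv[:,:,0]<14)&(hsv[:,:,1]>110)).astype(np.uint8)
    c,l,st,ce=cv2.connectedComponentsWithStats(mm); k=l[cl[1],cl[0]]; print("cleat",st[k],ce[k],ray(n,ce[k],107))
# zoomed pic
im=cv2.imread("pics/top0.png")[150:280,170:370]; cv2.imwrite("pics/topz.png",cv2.resize(im,(800,520),interpolation=cv2.INTER_CUBIC))
E
```

```text
top [ 15 106 132] [ 12 134 110]
[ 255  199   77   65 3795]
((492.42926025390625, -62.155517578125), (215.30300903320312, 169.54518127441406), 80.78385925292969) [[ 391.50958 -154.84026]
 [ 558.86615 -181.99448]
 [ 593.34894   30.52922]
 [ 425.99237   57.68344]]
cleat [289 220  10  22 138] [293.42028986 230.72463768] [492.36863391 -60.89998512 107.        ]
side [ 17 107 234] [ 11 157 120]
[ 217  211   66   42 2589]
((492.33331298828125, -60.56969451904297), (207.54107666015625, 167.62429809570312), 80.7209701538086) [[ 392.88562  -149.46829 ]
 [ 558.3165   -176.49646 ]
 [ 591.781      28.328903]
 [ 426.3501     55.35707 ]]
cleat [238 221  26  12 271] [250.41328413 226.4797048 ] [490.41113432 -79.61534249 107.        ]
```

View pics/topz.png

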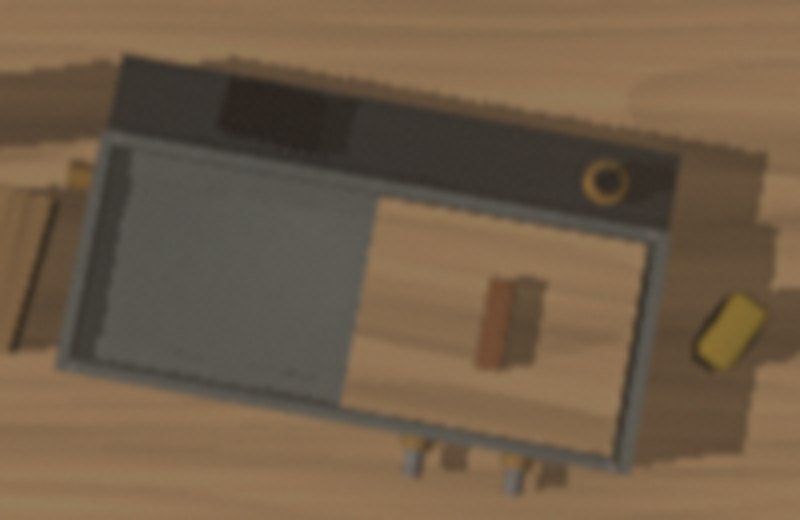

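The top view shows the cover over the right half of the box, with its cleat at about (293, 231). The tape is past the right end and the nipple and tin are on the shelf. The box yaw is about -0.161 rad and its origin about (509, 42). I'll push the cleat with shut fingers, with the pads' 16 mm side along the channel.

Request:
move_arm(
  increments=[
    {"offset": [0.4, 1.0, 0.4], "spin": 0.13},
    {"offset": [0.9, 2.0, 0.8], "spin": 0.27},
    {"offset": [1.3, 3.1, 1.0], "spin": 0.41},
    {"offset": [1.8, 4.1, 1.0], "spin": 0.55},
    {"offset": [2.2, 5.2, 1.0], "spin": 0.69},
  ],
  jaw=1,
  newtons=20,
)

```text
time_s: 0.6
position: [353.8, -411.1, 245.6]
tcp_rot: [0.853, 0.522, -0.0, 0.0]
ft_force: [1.5, -0.2, 0.3]
width: 57.4
grasp_force: 0.0
```

Request:
move_arm(
  increments=[
    {"offset": [0.5, 1.0, 0], "spin": 0.1},
    {"offset": [1.0, 2.1, 0], "spin": 0.2},
    {"offset": [1.5, 3.2, 0], "spin": 0.316},
    {"offset": [2.0, 4.3, 0], "spin": 0.316},
    {"offset": [2.5, 5.4, 0], "spin": 0.316},
  ],
)

```text
time_s: 1.1
position: [453.4, -194.9, 245.5]
tcp_rot: [0.762, 0.648, -0.0, 0.0]
ft_force: [1.0, -0.8, -0.3]
width: 17.8
grasp_force: 0.0
```

Request:
move_arm(
  increments=[
    {"offset": [0.4, 1.0, 0], "spin": 0},
    {"offset": [0.8, 2.4, 0], "spin": 0},
    {"offset": [0.8, 2.4, 0], "spin": 0},
    {"offset": [0.8, 2.4, 0], "spin": 0},
    {"offset": [0.8, 2.4, 0], "spin": 0},
  ],
)

```text
time_s: 1.6
position: [484.8, -101.8, 245.2]
tcp_rot: [0.762, 0.648, -0.0, -0.0]
ft_force: [0.1, -0.6, -0.7]
width: 0.5
grasp_force: 0.0
```

Request:
move_arm(
  increments=[
    {"offset": [0, 0, -1.0], "spin": 0},
    {"offset": [0, 0, -2.0], "spin": 0},
    {"offset": [0, 0, -3.0], "spin": 0},
    {"offset": [0, 0, -3.5], "spin": 0},
    {"offset": [0, 0, -3.75], "spin": 0},
  ],
)

```text
time_s: 2.1
position: [483.7, -102.3, 93.5]
tcp_rot: [0.762, 0.647, -0.001, -0.001]
ft_force: [0.0, 0.0, -0.1]
width: 0.2
grasp_force: 0.0
```

Request:
move_arm(
  increments=[
    {"offset": [0.03, 0.2, 0], "spin": 0},
    {"offset": [0.07, 0.4, 0], "spin": 0},
    {"offset": [0.1, 0.6, 0], "spin": 0},
    {"offset": [0.13, 0.8, 0], "spin": 0},
    {"offset": [0.16, 1.0, 0], "spin": 0},
  ],
)

```text
time_s: 2.6
position: [492.2, -60.3, 96.3]
tcp_rot: [0.762, 0.648, 0.0, 0.001]
ft_force: [-0.1, -3.6, 3.2]
width: 0.3
grasp_force: 2.0
```

Request:
move_arm(
  increments=[
    {"offset": [0.08, 0.5, 0], "spin": 0},
    {"offset": [0.16, 1.0, 0], "spin": 0},
    {"offset": [0.24, 1.5, 0], "spin": 0},
    {"offset": [0.32, 2.0, 0], "spin": 0},
    {"offset": [0.4, 2.5, 0], "spin": 0},
  ],
)

```text
time_s: 3.1
position: [507.7, 40.3, 95.9]
tcp_rot: [0.762, 0.648, -0.0, 0.0]
ft_force: [-0.2, -5.0, 2.3]
width: 0.6
grasp_force: 2.1
```

Request:
move_arm(
  increments=[
    {"offset": [0.08, 0.5, 0], "spin": 0},
    {"offset": [0.16, 1.0, 0], "spin": 0},
    {"offset": [0.24, 1.5, 0], "spin": 0},
    {"offset": [0.3, 1.85, 0], "spin": 0},
    {"offset": [0.33, 2.05, 0], "spin": 0},
  ],
)

```text
time_s: 3.6
position: [520.8, 122.6, 95.7]
tcp_rot: [0.761, 0.648, 0.0, 0.0]
ft_force: [-0.2, -4.9, 2.9]
width: 0.7
grasp_force: 2.3
```

Run:
```python
from h import *
s=telemetry.read_state(); p=s["position"]-np.array([509.2,42.1,0]); print(s["position"],s["ft_force"],"box y",p[0]*.1603+p[1]*.987,"x",p[0]*.987-p[1]*.1603)
im=optics.camera("top")[:,:,::-1]; cv2.imwrite("pics/top1.png",im)
a=cv2.resize(im[150:280,170:370],(800,520),interpolation=cv2.INTER_CUBIC);cv2.imwrite("pics/top1z.png",a)
```

```text
[520.834555   122.62729838  95.66212398] [-0.16217706 -4.87907658  2.92500975] box y 81.3454626683167 x -1.4252201458427152
```

View pics/top1z.png

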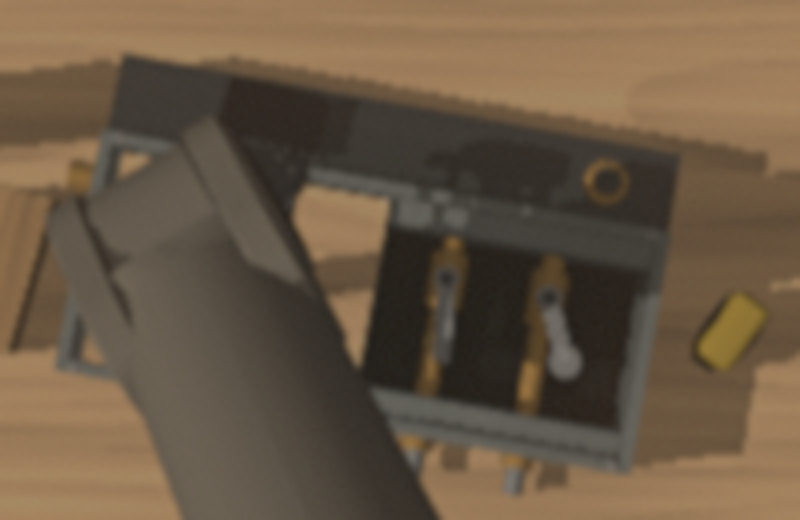

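The cover is nearly at its stop. The round-ended lever is the right-hand one, with its pivot at about (307, 224) and its disc at about (311, 240). The square-ended lever points straight. I'll push the last few millimetres, back off, and rise.

Request:
move_arm(
  increments=[
    {"offset": [0.01, 0.07, 0], "spin": 0},
    {"offset": [0.02, 0.14, 0], "spin": 0},
    {"offset": [0.02, 0.14, 0], "spin": 0},
    {"offset": [-0.04, -0.25, 0], "spin": 0},
    {"offset": [-0.08, -0.5, 0.2], "spin": 0},
  ],
)

```text
time_s: 4.15
position: [516.8, 100.3, 102.9]
tcp_rot: [0.762, 0.648, -0.001, -0.001]
ft_force: [0.6, -0.0, 0.8]
width: 0.3
grasp_force: 0.0
```

Request:
move_arm(
  increments=[
    {"offset": [0, 0, 1.0], "spin": 0},
    {"offset": [-0.1, -0.6, 1.6], "spin": 0},
    {"offset": [-0.25, -1.5, 1.6], "spin": 0},
    {"offset": [-0.45, -2.7, 1.6], "spin": 0},
    {"offset": [-0.6, -3.9, 1.6], "spin": 0},
  ],
)

```text
time_s: 4.65
position: [493.1, -56.3, 168.4]
tcp_rot: [0.762, 0.648, 0.001, 0.0]
ft_force: [1.4, -0.9, -0.1]
width: 0.2
grasp_force: 0.0
```

Run:
```python
from h import *
O=(509.2,42.1);th=-.161
pv=ray("top",(307,224.25),62);dc=ray("top",(311.25,240.5),62)
print("ray pivot",pv,"disc",dc,"model pivot",box2w(O,th,(30,-142,58)))
d=dc-pv; print("angle",np.arctan2(-d[1],-d[0])-th if 0 else (np.arctan2(d[1],d[0])-th-np.pi)%(2*np.pi), "len",np.hypot(*d[:2]))
s=telemetry.read_state();print(s["position"],s["ft_force"])
print("entry",box2w(O,th,(-16,-115,50)))
for a in (.3,.4,.6,.8,1.0,1.2,1.35,1.45,1.57):
    n=np.array([np.sin(a),-np.cos(a)]);h=12.5*abs(n[0])+8*abs(n[1])
    p=np.array([30,-142])+46*np.array([-np.cos(a),-np.sin(a)])-n*(13+min(h,13)); print(a,p.round(1),box2w(O,th,(*p,50)).round(1))
im=optics.camera("side")[:,:,::-1];cv2.imwrite("pics/side1z.png",cv2.resize(im[160:310,180:350],(680,600),interpolation=cv2.INTER_CUBIC))
```

```text
ray pivot [ 514.71188281 -104.96510374   62.        ] disc [ 463.88714511 -118.95670687   62.        ] model pivot [ 516.04866387 -102.87274159   58.        ]
angle 0.42963691875338306 len 52.71545238514738
[493.10321462 -56.29295043 168.44784704] [ 1.35582918 -0.86105959 -0.13593949]
entry [474.97180474 -68.84787357  50.        ]
0.3 [ -21.1 -132.3] [467.1 -85.1  50. ]
0.4 [ -22.2 -136.7] [465.4 -89.2  50. ]
0.6 [ -22.6 -146.5] [463.4 -98.9  50. ]
0.8 [ -20.7 -156.9] [ 463.6 -109.4   50. ]
1.0 [ -16.7 -166.7] [ 466.  -119.7   50. ]
1.2 [ -10.9 -175.5] [ 470.3 -129.3   50. ]
1.35 [  -5.4 -181.2] [ 474.8 -135.9   50. ]
1.45 [  -1.4 -184.5] [ 478.3 -139.8   50. ]
1.57 [   4.5 -188. ] [ 483.5 -144.2   50. ]
```

View pics/side1z.png

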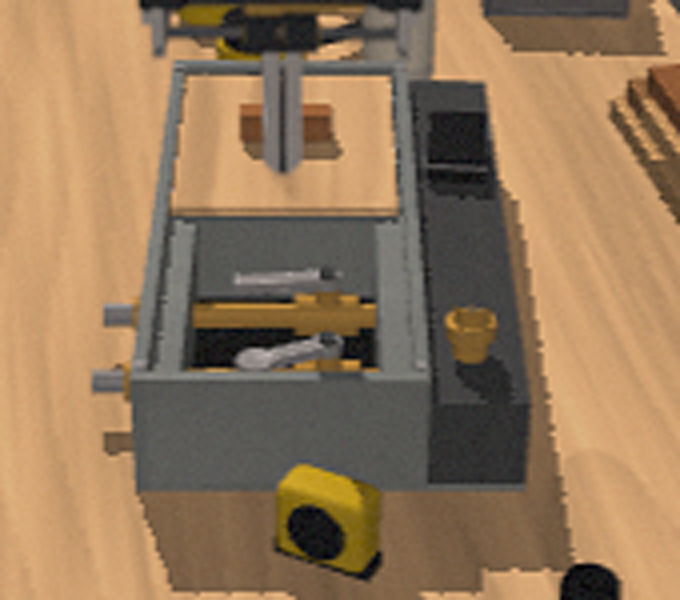

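The side view shows the cover at the far end and flat, both levers open, and the bystanders in place. The fingertips taper. I'll enter between the levers.

Request:
move_arm(
  increments=[
    {"offset": [-0.45, -0.32, -0.4], "spin": 0},
    {"offset": [-0.45, -0.32, -0.9], "spin": 0},
    {"offset": [-0.45, -0.32, -1.6], "spin": 0},
    {"offset": [-0.45, -0.32, -2.4], "spin": 0},
    {"offset": [-0.45, -0.32, -2.95], "spin": 0},
  ],
)

```text
time_s: 5.2
position: [475.1, -67.8, 48.4]
tcp_rot: [0.762, 0.648, -0.0, -0.0]
ft_force: [0.6, -0.6, -0.5]
width: 0.8
grasp_force: 0.0
```

Request:
move_arm(
  increments=[
    {"offset": [-0.1, -0.15, 0], "spin": 0},
    {"offset": [-0.2, -0.35, 0], "spin": 0},
    {"offset": [-0.25, -0.5, 0], "spin": 0},
    {"offset": [-0.3, -0.7, 0], "spin": 0},
    {"offset": [-0.3, -0.85, 0], "spin": 0},
  ],
)

```text
time_s: 5.7
position: [464.7, -102.3, 50.7]
tcp_rot: [0.762, 0.648, 0.001, 0.001]
ft_force: [4.4, 4.2, 2.1]
width: 0.4
grasp_force: 2.4
```

Request:
move_arm(
  increments=[
    {"offset": [0.02, -0.22, 0], "spin": 0},
    {"offset": [0.06, -0.45, 0], "spin": 0},
    {"offset": [0.16, -0.68, 0], "spin": 0},
    {"offset": [0.27, -0.85, 0], "spin": 0},
    {"offset": [0.37, -0.95, 0], "spin": 0},
  ],
)

```text
time_s: 6.2
position: [478.4, -140.3, 49.6]
tcp_rot: [0.762, 0.648, -0.0, -0.0]
ft_force: [-2.1, 2.9, 0.1]
width: 0.7
grasp_force: 1.0
```

Request:
move_arm(
  increments=[
    {"offset": [0.06, -0.05, 0], "spin": 0},
    {"offset": [0.12, -0.1, 0], "spin": 0},
    {"offset": [0.18, -0.12, 0], "spin": 0},
    {"offset": [0.22, -0.12, 0], "spin": 0},
    {"offset": [0.22, -0.12, 0], "spin": 0},
  ],
)

```text
time_s: 6.7
position: [484.4, -143.9, 48.9]
tcp_rot: [0.762, 0.648, -0.002, -0.002]
ft_force: [-16.3, 3.9, 11.5]
width: 0.8
grasp_force: 8.3
```

The force jumped to 16 N, which points to the end stop. I'll back off, rise, and check.

Request:
move_arm(
  increments=[
    {"offset": [-0.3, 0.05, 0], "spin": 0},
    {"offset": [-0.6, 0.1, 0], "spin": 0},
    {"offset": [-0.6, 0.1, 0.8], "spin": 0},
    {"offset": [-0.6, 0.1, 2.0], "spin": 0},
    {"offset": [-0.6, 0.1, 3.2], "spin": 0},
  ],
)

```text
time_s: 7.2
position: [462.2, -139.9, 178.9]
tcp_rot: [0.762, 0.648, -0.0, -0.0]
ft_force: [-0.2, -0.2, -0.2]
width: 0.3
grasp_force: 0.0
```

Request:
move_arm(
  increments=[
    {"offset": [0, -1.0, 0.6], "spin": 0},
    {"offset": [0, -2.0, 1.2], "spin": 0},
    {"offset": [0, -3.0, 1.2], "spin": 0},
    {"offset": [0, -4.2, 1.2], "spin": 0},
    {"offset": [0, -5.4, 1.2], "spin": 0},
  ],
)

```text
time_s: 7.7
position: [462.7, -358.0, 226.0]
tcp_rot: [0.762, 0.648, 0.0, 0.001]
ft_force: [1.0, 0.6, 0.4]
width: 0.5
grasp_force: 0.0
```

Run:
```python
from h import *
im=optics.camera("top")[:,:,::-1]
cv2.imwrite("pics/top2.png",im);cv2.imwrite("pics/top2z.png",cv2.resize(im[150:280,170:370],(800,520),interpolation=cv2.INTER_CUBIC))
O=(509.2,42.1);th=-.161
for a in(1.57,1.45,1.3): 
    q=proj("top",box2w(O,th,(30-52*np.cos(a),-142-52*np.sin(a),62))); print(a,(q-[170,150])*4)
print((proj("top",box2w(O,th,(30,-142,62)))-[170,150])*4, telemetry.read_state()["ft_force"])
```

```text
1.57 [610.34734262 307.07143454]
1.45 [608.53541995 314.76580162]
1.3 [604.99331164 323.9845352 ]
[545.36794786 295.2564715 ] [-4.91987128 -6.50835885 -0.6849029 ]
```

View pics/top2z.png

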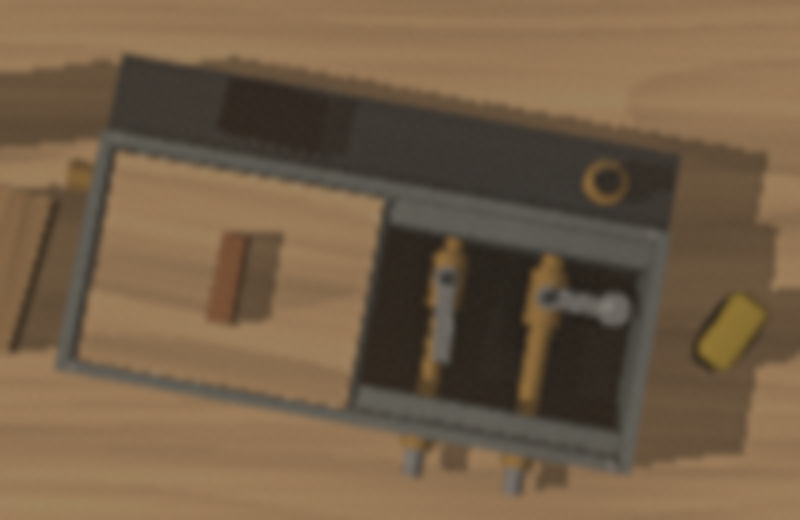

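The disc is at (613, 308) and its pivot at (548, 297), which matches the fully shut pose. The cover is fully aside and the square lever is still open. I'll let the arm settle, then hand in.

Request:
move_arm(
  increments=[
    {"offset": [0, 0.5, 0.5], "spin": 0},
    {"offset": [0, 0.5, 0.5], "spin": 0},
    {"offset": [0, 0.5, 0.5], "spin": 0},
    {"offset": [0, 0.5, 0.5], "spin": 0},
    {"offset": [0, 0.5, 0.5], "spin": 0},
  ],
)

```text
time_s: 8.25
position: [462.9, -336.4, 245.0]
tcp_rot: [0.762, 0.648, -0.0, -0.0]
ft_force: [-0.2, -0.5, 0.4]
width: 0.3
grasp_force: 0.0
```

Run:
```python
from rig import telemetry, env
print(telemetry.read_state()["ft_force"]); print(env.close_job())
```

```text
[-0.15968087 -0.4945746   0.44405946]
the job is handed in; nothing more can be done
None
```

The job is handed in (no verdict was returned): the last picture shows the cover slid to the far end, the disc lever shut square across its pipe, the square-ended lever still open, and the things on and beside the box unmoved.

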